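# Put the muddler away in the bottle riser's hidden-catch drawer

### The job

Put the wooden muddler away in the drawer of the two-tier bottle riser and push the drawer fully home so that it stays latched. The drawer has no handle and is held shut: its catch is a sprung tread that looks just like the others in the dark lining of the groove under the front edge of the bottle shelf, so feel along the groove until a fingertip sinks in and press it right down; the drawer then springs out by itself. Leave the bottles and the jar on the shelf and the jigger standing where they are.

Things in the scene. Friction and masses are not known exactly. Their poses are not given: they have to be found in the camera images.
- riser: two-tier bottle riser of dark wood, fixed on the worktop, 128 mm deep (138 with its drawer front), 400 mm wide, 157 mm high. Origin: on the worktop, under the middle of its width, 75 mm behind its drawer front; x points from its front to its back (drawer front x = -75, body from -65 to +63 mm), y along its width, z up. Side panels at y = 180 to 200 mm either side
- shelf_edge (a point): the middle of the bottle shelf's front edge, at its underside (riser x = -25, z = 145 mm); axes as the riser's. The shelf is 12 mm thick and carries a brass rail up to z = 178 mm along this edge. It overhangs the groove, 75 mm above its floor, so the groove is reached only with the tool tilted, fingers pointing down and away from the robot
- groove_mid (a point): the middle of the groove's floor (riser x = -31, y = 0, z = 70 mm); axes as the riser's. The groove runs along y, 175 mm each way from here; its floor, dark rubber in flush treads about 58 mm long, is 38 mm wide (x -19 to +19 mm), sunk 6 mm below the front rail (x -34 to -19 mm) and the step behind. All are rigid but one, 57 mm long, centred anywhere from y = -55 to +55 mm: the catch
- groove_left (a point): the groove's left end (y = +175 mm from its middle). About the catch: its tread is hinged 35 mm behind the groove's middle line, yields from about 2 N, sinks 8 mm at its middle line when pressed fully down (about 4 N) and springs back when let go; the drawer is freed when it has sunk about 5 mm there
- riser_drawer (a joint): the riser's drawer: 0 shut, 0.092 (m) fully out towards the robot (riser -x). Latched, it rests at 0 to 0.001. When the catch is pressed a damped spring drives it out in under a second (6 N when shut, 3 N when out). To shut it push its front in with up to 15 N until 2 or 3 mm past shut (stop at -0.003), where it latches of itself
- drawer_tray (a point): the centre of the drawer tray's floor, 14 mm over the worktop; moves with the drawer, axes as the riser's. The tray is clear for 41 mm before and behind it (x) and 165 mm to either side (y). Front panel 10 mm thick up to z = 60 mm, side walls to 44 mm, divider behind to 40 mm. Drawer out: all of the tray is open from above. Drawer shut: 35 mm of room over its floor
- drawer_front (a point): the middle of the drawer's plain outer front face, 36 mm over the worktop; moves with the drawer; the face is 356 mm wide and reaches from z = 10 to 60 mm. Shut, it stands 10 mm proud of the riser's front rail and side panels (76 mm high)
- muddler: turned walnut muddler, a round-ended wooden rod lying on the worktop to the right of the riser, 202 mm long, about 31 mm thick, 0.11 to 0.22 kg. Origin: the middle of its length, on its underside; y is its length, z up. It goes into the drawer tray lying, its length along the riser's width
- swing_bottle: bystander: swing-top glass bottle, 67 mm across, 209 mm high; stands loose on the riser's shelf; origin at the centre of its underside; leave it standing where it is
- bitters_1: bystander: small bitters bottle with a black cap, 48 mm across, 115 mm high; stands loose on the riser's shelf; origin at the centre of its underside; leave it standing where it is
- bitters_2: bystander: small bitters bottle with a black cap, 48 mm across, 128 mm high; stands loose on the riser's shelf; origin at the centre of its underside; leave it standing where it is
- olive_jar: bystander: jar with a red lid, 62 mm across, 86 mm high; stands loose on the riser's shelf; origin at the centre of its underside; leave it standing where it is
- jigger_1: bystander: steel double-ended jigger, 43 mm across, 95 mm high, standing loose on the worktop left of the riser; origin at the centre of its underside; leave it standing where it is

How it is judged (in metres and radians):
On the way, in this order (a step that is already met when the one before it is completed fails the run):
1. the hidden catch has been pressed and the drawer has sprung out (at least 80 mm) (value of joint riser_drawer above 0.08 m), for 0.2 s.
2. the muddler lies in the open drawer's tray, let go of (x of muddler in the frame of drawer_tray between -0.032 and 0.032 m and y of muddler in the frame of drawer_tray between -0.07 and 0.07 m and z of muddler in the frame of drawer_tray between -0.004 and 0.034 m and angle between muddler's own y axis and vertical between 1.47 and 1.67 rad and value of joint riser_drawer above 0.06 m and contact force between the fingers and muddler below 0.3 N and linear speed of muddler below 0.03 m/s), for 0.2 s.
At the end, for the whole second after the job is handed in: the drawer is latched shut (joint under 3 mm) of itself, with the muddler lying level in its tray (within 32 mm of the tray's middle in depth and 70 mm along the width), everything at rest (x of muddler in the frame of drawer_tray between -0.032 and 0.032 m and y of muddler in the frame of drawer_tray between -0.07 and 0.07 m and z of muddler in the frame of drawer_tray between -0.004 and 0.034 m and angle between muddler's own y axis and vertical between 1.47 and 1.67 rad and value of joint riser_drawer below 0.003 m and velocity of joint riser_drawer below 0.01 m/s and linear speed of muddler below 0.02 m/s); the robot touches nothing.
It fails at once if the swing bottle (swing_bottle) is shoved by over 30 mm or tipped (distance of swing_bottle from where it was at the start of the episode above 0.03 m or angle between swing_bottle's own z axis and vertical above 0.35 rad).
It fails at once if the bitters bottle (bitters_1) is shoved by over 30 mm or tipped (distance of bitters_1 from where it was at the start of the episode above 0.03 m or angle between bitters_1's own z axis and vertical above 0.35 rad).
It fails at once if the bitters bottle (bitters_2) is shoved by over 30 mm or tipped (distance of bitters_2 from where it was at the start of the episode above 0.03 m or angle between bitters_2's own z axis and vertical above 0.35 rad).
It fails at once if the olive jar (olive_jar) is shoved by over 30 mm or tipped (distance of olive_jar from where it was at the start of the episode above 0.03 m or angle between olive_jar's own z axis and vertical above 0.35 rad).
It fails at once if the jigger is shoved by over 30 mm or tipped (distance of jigger_1 from where it was at the start of the episode above 0.03 m or angle between jigger_1's own z axis and vertical above 0.35 rad).
It also fails if it takes over 66 s, if anything falls off the work surface, if the arm or the gripper's body presses on something with over 40 N, if the wrist force passes 120 N, or if a joint passes its speed limit or range.

### The arm

A 7-joint arm with a two-finger parallel gripper is mounted at the origin on a cart in front of the work surface, level with it; the furniture and walls round the work are solid. World frame = base frame: x ahead of the robot, y to its left, z up, the work surface at z = 0. Lengths are in m, angles in degrees, forces in N, time in s.
With the tool pointing down it reaches from about 0.425 to 0.825 m from the base axis. Payload 3.6 kg.
Tool frame: the origin (TCP) lies midway between the tips of the shut fingers; the grasp point (between the pads) lies 19 mm behind it; z points along the fingers, y is the line along which they close (so a half turn about z gives the same grasp; the last joint's range is limited). The gripper opens to 85 mm and grips with 20 to 120 N. Pads are 22 mm wide; open, the fingers measure 114 mm over their backs; the gripper's body (76 mm by 85 mm) begins 54 mm behind the grasp point. The pads swing forward as they close: fully open they stand 13 mm farther back than shut.
Start: joints at [-78.696, 35.231, -0.722, 81.555, 0.464, 63.22, -2.315], TCP at [0.144, 0.634, 0.231] pointing down, gripper open.
Joint ranges: [-178.69, 178.69], [-17.37, 117.87], [-77.05, 75.6], [15.02, 138.74], [-78.02, 258.01], [0.78, 113.62], [-162.83, 162.83]. Speed limits (degrees/s): [159.86, 159.86, 180, 180, 180, 180, 180].

### API

Orientations are given as [roll, pitch, yaw] about the fixed x, y, z axes, in that order (R = Rz(yaw) Ry(pitch) Rx(roll)).
In Python, from plant import manip gives the robot as it stands.
- The arm moves only by the tool step_arm, never from a script. Its argument "series" is a list of rows, each an object with "delta_rot": the turn, a rotation vector about the tool's x, y, z as a fraction of full scale, a list of three; "translation": the shift along the tool's x, y, z as a fraction of full scale, a list of three; "claw": the closure, from -1 (fully open) to 1 (shut). A call has 1 to 20 rows; each row shifts and turns the commanded pose from where the row before left it, along the tool's axes as they then stand; what a row does not reach is not made up. Full scale, the value 1, is 150 mm for a shift and 0.1 rad for a turn. A row lasts 1/8 s, in which the tool goes at most 62.5 mm and 10.7 degrees, less where a joint would pass 70% of its speed; a pose out of reach is approached as far as the arm can. A call with a number of a shift or a turn outside -1 to 1 is refused whole. A call with a gripper value outside its range is refused whole. The fingers move at their own pace and stop on an object; "squeeze" is the grip in N (left out, the last holds). Time passes only in rows, so rows that do not move let the fingers close. It gives the time, the measured TCP pose, the force, the opening and the grip force at its end, in the units of the state.
- manip.get_obs(): the state, without advancing time (a new reading comes with each control period).
- manip.snapshot(name): name is "scene" or "top" or "wrist"; returns the picture (384x512x3 uint8, blue, green, red); there is no depth.
- manip.camera_model(name): a dict with "K" (3x3 intrinsics, pixels), "origin" and "orientation" of the camera in the world. Camera axes: x right, y down, z forward; pixel columns grow to the right and rows downward; lengths in m; the calibration is good to about 2 mm. A picture is of the moment at which its call begins: read the wrist's pose just before it. camera_model takes no time and is no camera call; for the wrist camera it gives the pose at the moment of the call.
- manip.close_job(): hands the job in; it is judged then, once.
The state is a dict: "clock": time; "joint_positions": joint angles; "dq": joint speeds; "joint_torque": joint torques, N m; "tool_pos": TCP position; "ee_rot": TCP orientation; "ft_force": force on the tool from outside, world axes, zero at the start; "wrist_torque": the same for the moment, N m; "opening": finger opening in m; "gripper_force": force on a finger pad.
Only numpy, scipy, OpenCV 4.12 (cv2) and the standard library are available. Lean on these libraries where they do the work, as an engineer would, in place of code of your own. Each camera call takes 0.05 s, during which the arm holds its last target. There are 200 camera calls.

## Working session

There is one attempt and no reset: what is moved stays moved. The work goes in short steps, Python scripts to look and compute and a tool call to move; the robot and the scene stay as the last step left them, time stands still between calls to the robot, and variables do not carry over. Pictures are saved under pics/ and viewed, at most 10 in all, crops included, and the job is handed in when it is done.

Besides the shell and the picture viewer there is one more tool, called after "Request:" by a JSON object that holds its "method" and its "body", one argument or row to a line. step_arm: Moves the arm, as the interface text tells. Shift numbers are shares of 150 mm and turn numbers shares of 0.1 rad, none past 1 either way. Its arguments: {"type":"object","properties":{"series":{"type":"array","items":{"type":"object","properties":{"delta_rot":{"type":"array","items":{"type":"number"}},"translation":{"type":"array","items":{"type":"number"}},"claw":{"type":"number"}}}},"squeeze":{"type":"number"}},"required":["series"]}

```bash
mkdir -p pics; ls; python3 - <<'E'
from plant import manip
import cv2, numpy as np
print(manip.get_obs())
for n in ["scene","top"]:
    im=manip.snapshot(n); cv2.imwrite(f"pics/{n}0.png",im)
    c=manip.camera_model(n); print(n,c)
a=cv2.imread("pics/scene0.png");b=cv2.imread("pics/top0.png")
E
```

```text
pics
{'clock': 0.0, 'joint_positions': array([-78.69664928,  35.28899534,  -0.72417293,  81.64313314,
         0.46324065,  63.22089109,  -2.31196461]), 'dq': array([ 0.02358946, -0.00862207,  0.00240038, -0.03267545,  0.07251026,
        0.00733945, -0.08395487]), 'joint_torque': array([-3.72719762e-05, -4.69219708e+01,  2.59242598e-01, -1.71029842e+01,
        9.96795832e-03,  9.78036260e-03, -2.07127840e-06]), 'tool_pos': array([0.14404715, 0.63302911, 0.23013051]), 'ee_rot': array([-1.79849821e+02,  7.20019543e-04,  1.67185609e+02]), 'ft_force': array([ 0.73072662, -0.26930332,  0.32576274]), 'wrist_torque': array([ 0.02040208, -0.02138829,  0.01254549]), 'gripper_force': 0.0, 'opening': 0.08516958096582533}
scene {'K': array([[445.41832676,   0.        , 259.69469115],
       [  0.        , 445.41832676, 197.73740217],
       [  0.        ,   0.        ,   1.        ]]), 'origin': array([-0.46268206, -0.49384214,  1.00426037]), 'orientation': array([-128.40098144,    0.49076775,  -64.78024989])}
top {'K': array([[384.28324744,   0.        , 250.99083241],
       [  0.        , 384.28324744, 196.4313403 ],
       [  0.        ,   0.        ,   1.        ]]), 'origin': array([0.32370903, 0.001566  , 1.29974325]), 'orientation': array([-168.06908967,    0.31424498,  -91.06031908])}
```

View pics/scene0.png

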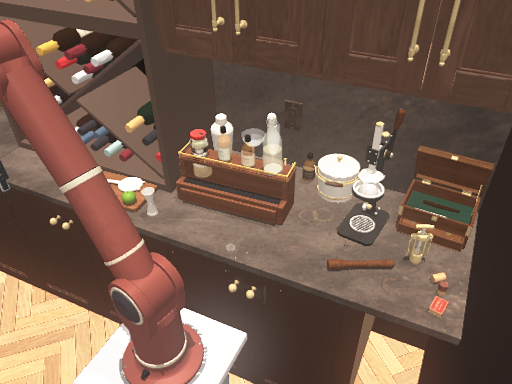

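View pics/top0.png

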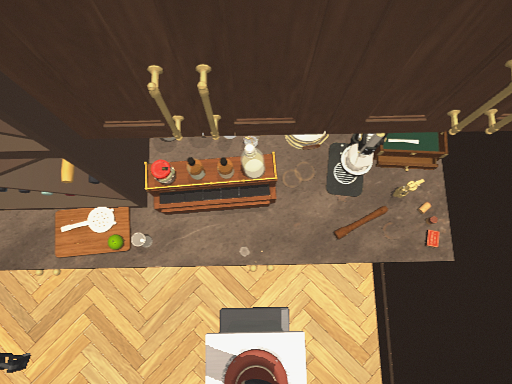

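The scene view has the riser around (235,180), muddler at (361,265), jigger at (151,200). In the top view the riser front edge runs from (155,212) to (275,204), the muddler lies at (361,222), and the jigger is at (141,240). I'll enlarge the riser and muddler.

```bash
cat > h.py <<'E'
import numpy as np, cv2
from scipy.spatial.transform import Rotation as R
from plant import manip
def cam(n):
    c=manip.camera_model(n); return c["K"],np.array(c["origin"]),R.from_euler("xyz",c["orientation"],degrees=True).as_matrix()
def ray(c,uv):
    K,o,M=c; d=M@np.linalg.inv(K)@np.array([uv[0],uv[1],1.]); return o,d/np.linalg.norm(d)
def plane(c,uv,z):
    o,d=ray(c,uv); return o+d*(z-o[2])/d[2]
def proj(c,p):
    K,o,M=c; q=K@(M.T@(np.asarray(p,float)-o)); return q[:2]/q[2]
def tri(cs,uvs):
    A=np.zeros((3,3));b=np.zeros(3);rs=[ray(c,u) for c,u in zip(cs,uvs)]
    for o,d in rs: P=np.eye(3)-np.outer(d,d);A+=P;b+=P@o
    p=np.linalg.solve(A,b); return p,[np.linalg.norm((np.eye(3)-np.outer(d,d))@(p-o)) for o,d in rs]
E
python3 - <<'E'
from h import *
a=cv2.imread("pics/scene0.png");b=cv2.imread("pics/top0.png")
t=cv2.resize(b[145:225,140:290],(800,427),interpolation=cv2.INTER_CUBIC)
cv2.imwrite("pics/c1.png",t)
s=cv2.resize(a[120:225,170:305],(771,600),interpolation=cv2.INTER_CUBIC)
cv2.imwrite("pics/c2.png",s)
# muddler
for n,im,(x0,y0,x1,y1) in [("scene",a,(315,245,405,285)),("top",b,(325,200,395,245))]:
    c=im[y0:y1,x0:x1].astype(int); m=((c[...,2]-c[...,0]>28)).astype(np.uint8)
    k,l,st,ce=cv2.connectedComponentsWithStats(m); i=1+st[1:,4].argmax()
    p=np.argwhere(l==i)[:,::-1]+[x0,y0]; print(n,st[i]+[x0,y0,0,0,0]); r=cv2.minAreaRect(p.astype(np.float32)); print(r)
    box=cv2.boxPoints(r)
    mu=p.mean(0);w,v=np.linalg.eigh(np.cov((p-mu).T));t=(p-mu)@v[:,1];q=np.array([mu+v[:,1]*t.min(),mu+v[:,1]*t.max()]);print(mu,q)
    C=cam(n)
    print("mid", [plane(C,u,0.0155).round(4) for u in (q[0],q[1],q.mean(0))])
E
```

```text
scene [ 315  245   90   40 3447]
((359.5, 264.5), (39.0, 89.0), 90.0)
[359.44183348 264.42964897] [[404.06816137 264.58633197]
 [314.93233119 264.27337614]]
mid [array([ 0.5508, -0.4849,  0.0155]), array([ 0.4404, -0.2425,  0.0155]), array([ 0.4957, -0.3639,  0.0155])]
top [ 325  200   70   45 3143]
((359.5, 222.0), (44.0, 69.0), 90.0)
[359.51829462 221.99140948] [[394.02865051 222.03642671]
 [324.97137197 221.94634455]]
mid [array([ 0.4977, -0.4755,  0.0155]), array([ 0.5025, -0.2437,  0.0155]), array([ 0.5001, -0.3597,  0.0155])]
```

View pics/c1.png

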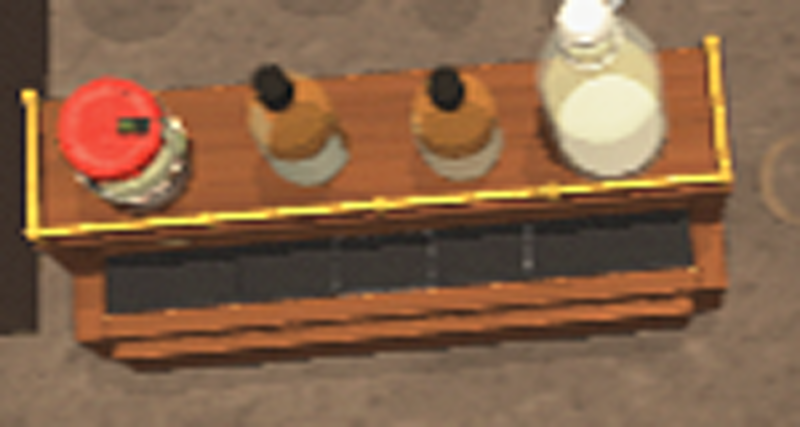

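View pics/c2.png

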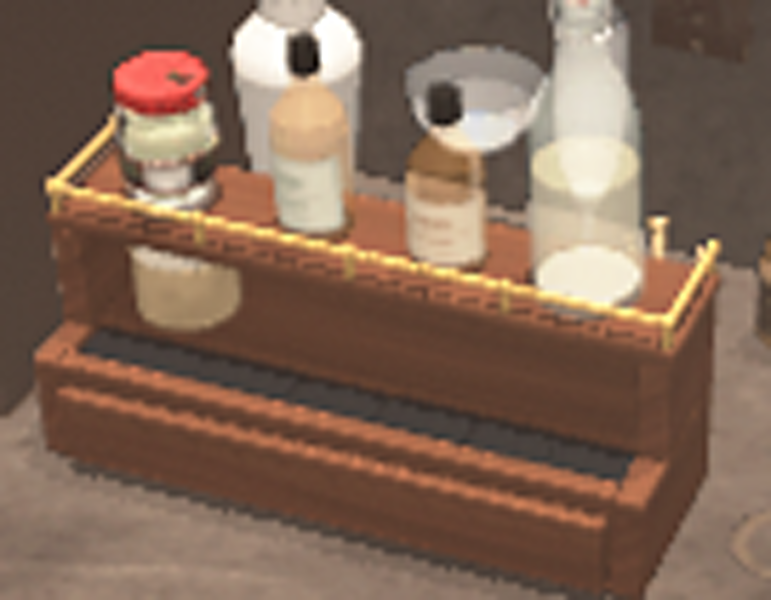

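The crops show the riser turned slightly. In c1 the dark groove spans (106,312) to (692,267) along its front lip, and the brass rail runs from (35,236) to (728,180). Faint seams show at x≈237, 335, 432 and 528. In c2 the rail ends are at (52,186) and (668,330), and the groove's front lip runs from (78,347) to (628,480).

```bash
python3 - <<'E'
from h import *
from scipy.optimize import least_squares
a=cv2.imread("pics/scene0.png");b=cv2.imread("pics/top0.png")
T=cam("top");S=cam("scene")
t=lambda x,y:(140+(x+.5)/5.333-.5,145+(y+.5)/5.3375-.5)
s=lambda x,y:(170+(x+.5)/5.711-.5,120+(y+.5)/5.714-.5)
for n,p,q in [("railL",t(33,236),s(52,186)),("railR",t(728,180),s(668,327))]: print(n,*tri([T,S],[p,q]))
L=plane(T,t(106,312),.076);Rr=plane(T,t(692,267),.076);print("groove lip top",L,Rr,np.linalg.norm(L-Rr))
L=plane(S,s(78,350),.076);Rr=plane(S,s(628,480),.076);print("lip scene",L,Rr,np.linalg.norm(L-Rr))
for x in (237,335,432,528): print("seam",x,plane(T,t(x,262-(x-106)*.0768+20),.07).round(4))
E2=[]
for n,im,(x0,y0,x1,y1) in [("scene",a,(315,245,405,285)),("top",b,(325,200,395,245))]:
    c=im[y0:y1,x0:x1].astype(int); d=np.clip(c[...,2]-c[...,0],0,255).astype(np.uint8)
    th,m=cv2.threshold(d,0,1,cv2.THRESH_OTSU)
    k,l,st,ce=cv2.connectedComponentsWithStats(m); i=1+st[1:,4].argmax()
    p=np.argwhere(l==i)[:,::-1]+[x0,y0]; mu=p.mean(0);w,v=np.linalg.eigh(np.cov((p-mu).T));e=v[:,1];u=(p-mu)@e
    q=np.array([mu+e*u.min(),mu+e*u.max()]); q=q[np.argsort(q[:,0])]
    print(n,th,st[i],q); E2.append(q); P=[plane(cam(n),z,.0155) for z in q]; print(np.array(P).round(4),np.linalg.norm(P[0]-P[1]))
for k in (0,1): print(tri([S,T],[E2[0][k],E2[1][k]]))
E
```

```text
railL [0.59067426 0.31857085 0.17727182] [np.float64(0.00021321152719976333), np.float64(0.00021321152719955166)]
railR [ 0.61603913 -0.07319801  0.17327164] [np.float64(0.0005179343475637181), np.float64(0.0005179343475637023)]
groove lip top [0.56625236 0.30104675 0.076     ] [ 0.58722839 -0.05641535  0.076     ] 0.35807701465217356
lip scene [0.56796692 0.29889728 0.076     ] [ 0.59261208 -0.06042242  0.076     ] 0.3601638926702644
seam 237 [0.5909 0.2227 0.07  ]
seam 335 [0.5945 0.1625 0.07  ]
seam 432 [0.598  0.1029 0.07  ]
seam 528 [0.6014 0.0438 0.07  ]
scene 57.0 [ 13  14  67   8 406] [[328.00110139 262.613135  ]
 [393.99909211 262.49458151]]
[[ 0.4633 -0.2759  0.0155]
 [ 0.5467 -0.4558  0.0155]] 0.19832473971435644
top 65.0 [ 10   6  53  32 342] [[336.33709322 234.62895063]
 [386.78165719 207.59261462]]
[[ 0.4591 -0.2791  0.0155]
 [ 0.5475 -0.4557  0.0155]] 0.19745024990121862
(array([ 0.4583189 , -0.27751005,  0.02108241]), [np.float64(0.0004345110183258141), np.float64(0.00043451101832581716)])
(array([ 0.54754147, -0.45587171,  0.0147913 ]), [np.float64(9.267272239022262e-05), np.float64(9.267272239039125e-05)])
```

```bash
cat >> h.py <<'E'
YAW=3.7; O=np.array([.628,.124,0.]); RR=R.from_euler("z",YAW,degrees=True).as_matrix()
def W(x,y,z): return O+RR@np.array([x,y,z])/1000.   # riser mm -> world
def inR(p): return RR.T@(np.asarray(p)-O)*1000
def tool(tilt,yaw): # down, yaw = dir of tool y relative to riser y; tilt>0: fingers away from robot
    return R.from_euler("z",yaw,degrees=True)*R.from_euler("xyz",[180,0,180],degrees=True)*R.from_euler("y",-tilt,degrees=True)
def go(p,Rt=None,frm=None):
    o=manip.get_obs(); R0=R.from_euler("xyz",o["ee_rot"],degrees=True); p0=o["tool_pos"] if frm is None else frm
    Rt=Rt or R0; rv=(R0.inv()*Rt).as_rotvec()
    d=np.asarray(p)-p0
    print("t %.2f p %s riser %s F %s"%(o["clock"],o["tool_pos"].round(4),inR(o["tool_pos"]).round(1),o["ft_force"].round(2)), "open %.3f"%o["opening"])
    print(" rot/0.1",(rv/.1).round(3)," shift/150 in now-axes",(R0.inv().apply(d)/.15).round(4)," in end-axes",(Rt.inv().apply(d)/.15).round(4))
E
python3 - <<'E'
from h import *
o=manip.get_obs();R0=R.from_euler("xyz",o["ee_rot"],degrees=True)
c=manip.camera_model("wrist");print(R0.inv().apply(np.array(c["origin"])-o["tool_pos"]))
print(tool(42,YAW).as_matrix().round(3))
go(W(-130,-20,250),tool(0,YAW))
E
```

```text
[ 0.06929537  0.00202079 -0.14227382]
[[-0.742 -0.065  0.668]
 [-0.048  0.998  0.043]
 [-0.669  0.    -0.743]]
t 0.10 p [0.1441 0.6331 0.2303] riser [-450.1  539.3  230.3] F [-0.05  0.83  0.42] open 0.085
 rot/0.1 [-0.023 -0.003 -2.883]  shift/150 in now-axes [-3.1058 -2.9684 -0.1247]  in end-axes [-2.1337 -3.7286 -0.1317]
```

Request:
{"method": "step_arm", "body": {
  "series": [
    {"delta_rot": [0, 0, -0.96], "translation": [0, 0, 0], "claw": 1},
    {"delta_rot": [0, 0, -0.96], "translation": [0, 0, 0], "claw": 1},
    {"delta_rot": [0, 0, -0.96], "translation": [0, 0, 0], "claw": 1},
    {"delta_rot": [0, 0, 0], "translation": [-0.194, -0.339, -0.012], "claw": 1},
    {"delta_rot": [0, 0, 0], "translation": [-0.194, -0.339, -0.012], "claw": 1},
    {"delta_rot": [0, 0, 0], "translation": [-0.194, -0.339, -0.012], "claw": 1},
    {"delta_rot": [0, 0, 0], "translation": [-0.194, -0.339, -0.012], "claw": 1},
    {"delta_rot": [0, 0, 0], "translation": [-0.194, -0.339, -0.012], "claw": 1},
    {"delta_rot": [0, 0, 0], "translation": [-0.194, -0.339, -0.012], "claw": 1},
    {"delta_rot": [0, 0, 0], "translation": [-0.194, -0.339, -0.012], "claw": 1},
    {"delta_rot": [0, 0, 0], "translation": [-0.194, -0.339, -0.012], "claw": 1},
    {"delta_rot": [0, 0, 0], "translation": [-0.194, -0.339, -0.012], "claw": 1},
    {"delta_rot": [0, 0, 0], "translation": [-0.194, -0.339, -0.012], "claw": 1},
    {"delta_rot": [0, 0, 0], "translation": [-0.194, -0.339, -0.012], "claw": 1},
    {"delta_rot": [0, 0, 0], "translation": [0, 0, 0], "claw": 1}
  ]
}}

```text
clock: 1.98
tool_pos: [0.5018, 0.0899, 0.2508]
ee_rot: [-179.8, 0.0, -177.0]
ft_force: [0.4, 0.1, -0.7]
opening: -0.0002
gripper_force: 0.0
```

Request:
{"method": "step_arm", "body": {
  "series": [
    {"delta_rot": [0, -0.92, 0], "translation": [0, 0, 0], "claw": 1},
    {"delta_rot": [0, -0.92, 0], "translation": [0, 0, 0], "claw": 1},
    {"delta_rot": [0, -0.92, 0], "translation": [0, 0, 0], "claw": 1},
    {"delta_rot": [0, -0.92, 0], "translation": [0, 0, 0], "claw": 1},
    {"delta_rot": [0, -0.92, 0], "translation": [0, 0, 0], "claw": 1},
    {"delta_rot": [0, -0.92, 0], "translation": [0, 0, 0], "claw": 1},
    {"delta_rot": [0, -0.92, 0], "translation": [0, 0, 0], "claw": 1},
    {"delta_rot": [0, -0.92, 0], "translation": [0, 0, 0], "claw": 1},
    {"delta_rot": [0, 0, 0], "translation": [0, 0, 0], "claw": 1}
  ]
}}

```text
clock: 3.1
tool_pos: [0.5008, 0.098, 0.2605]
ee_rot: [-179.5, 37.5, -176.0]
ft_force: [0.5, -0.3, 0.6]
opening: 0.0001
gripper_force: 0.0
```

```bash
python3 - <<'E'
from h import *
go(W(-70,-19,125),tool(42,YAW))
c=manip.camera_model("wrist");print(c)
im=manip.snapshot("wrist");cv2.imwrite("pics/w1.png",im)
E
```

```text
t 3.10 p [0.5008 0.098  0.2605] riser [-128.6  -17.7  260.5] F [ 0.49 -0.35  0.6 ] open 0.000
 rot/0.1 [-0.052 -0.783  0.047]  shift/150 in now-axes [ 0.2402 -0.0023  0.9546]  in end-axes [ 0.3141 -0.0086  0.9329]
{'K': array([[281.83810834,   0.        , 256.69477027],
       [  0.        , 281.83810834, 191.06101658],
       [  0.        ,   0.        ,   1.        ]]), 'origin': array([0.359721  , 0.09125042, 0.33097442]), 'orientation': array([126.61991961,   0.40135207,  93.72446262])}
```

View pics/w1.png

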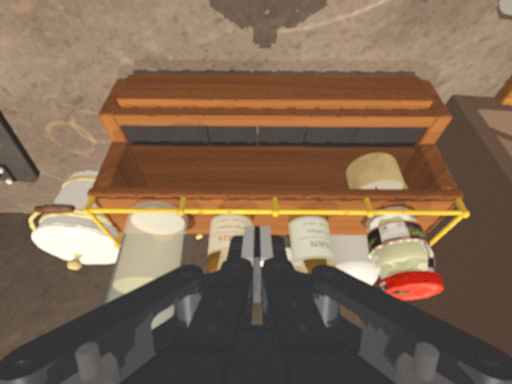

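The wrist view (upside down) shows the groove as a dark strip from (122,127) to (424,127), with seams near u≈205, 257 and 310. There is a pale object in the recess at (375,170), well off to the left.

```bash
python3 - <<'E'
from h import *
im=cv2.imread("pics/w1.png");g=cv2.cvtColor(im,cv2.COLOR_BGR2GRAY).astype(float)
Wc=cam("wrist")
prof=g[131:143].mean(0); hp=prof-cv2.GaussianBlur(prof[None],(0,0),6)[0]
print([(i,round(hp[i],1)) for i in range(130,420) if abs(hp[i])>1.2 ])
for v in range(118,152,1): print(v,int(g[v,180]),int(g[v,330]),end=" | ")
print()
print("row136 L",g[136,108:132].astype(int),"R",g[136,415:436].astype(int))
for n,u,z in [("lipL",(124,127),76),("lipR",(422,127),76),("drawerfront top L",(118,80),60)]: print(n,inR(plane(Wc,u,z/1000)).round(1))
for u in (205,257,310): print("seam",u,inR(plane(Wc,(u,137),.07)).round(1))
for u,q in [((92,207),"R"),((463,212),"L")]: print("rail",inR(plane(Wc,u,.178)).round(1))
E
```

```text
[(130, np.float64(-7.1)), (131, np.float64(-5.2)), (132, np.float64(-5.0)), (133, np.float64(-3.0)), (134, np.float64(-3.3)), (135, np.float64(-3.7)), (136, np.float64(-2.1)), (137, np.float64(-2.2)), (139, np.float64(-1.4)), (143, np.float64(-1.6)), (145, np.float64(-1.8)), (147, np.float64(-1.4)), (150, np.float64(1.7)), (155, np.float64(2.7)), (157, np.float64(1.4)), (158, np.float64(1.2)), (165, np.float64(-1.7)), (166, np.float64(-1.3)), (167, np.float64(-1.3)), (183, np.float64(-2.0)), (203, np.float64(1.4)), (204, np.float64(2.7)), (205, np.float64(2.1)), (206, np.float64(1.8)), (207, np.float64(-4.1)), (208, np.float64(-8.6)), (209, np.float64(-5.1)), (210, np.float64(-1.3)), (213, np.float64(2.3)), (218, np.float64(1.6)), (220, np.float64(-1.5)), (226, np.float64(1.4)), (227, np.float64(1.8)), (228, np.float64(1.7)), (238, np.float64(1.2)), (245, np.float64(-2.4)), (252, np.float64(-1.3)), (254, np.float64(-3.6)), (255, np.float64(-3.0)), (256, np.float64(6.1)), (257, np.float64(11.7)), (258, np.float64(7.2)), (260, np.float64(-2.2)), (261, np.float64(-2.9)), (262, np.float6
[... 1028 characters left out ...]
75 | 130 76 75 | 131 74 77 | 132 75 76 | 133 77 78 | 134 75 75 | 135 76 76 | 136 74 74 | 137 74 74 | 138 74 74 | 139 73 76 | 140 69 74 | 141 65 70 | 142 51 55 | 143 47 43 | 144 45 46 | 145 54 50 | 146 69 58 | 147 76 69 | 148 79 81 | 149 79 83 | 150 77 81 | 151 73 80 | 
row136 L [135 138 144 143 146 140 135 134 131 131 128 129 129 130 121 113 103  87
  75  74  73  77  75  74] R [ 75  73  76  74  69  68  71  80  96 108 120 124 130 133 130 134 133 131
 131 128 129]
lipL [ -50.4 -172.3   76. ]
lipR [-51.9 173.6  76. ]
drawerfront top L [-100.5 -164.2   60. ]
seam 205 [-29.8 -81.5  70. ]
seam 257 [-30.1 -17.2  70. ]
seam 310 [-30.4  48.1  70. ]
rail [ -35.9 -180.3  178. ]
rail [-29.8 190.  178. ]
```

```bash
python3 - <<'E'
from h import *
go(W(-78,12,141),tool(42,YAW))
E
```

```text
t 3.15 p [0.5011 0.0976 0.2605] riser [-128.3  -18.2  260.5] F [-0.19 -0.67 -0.78] open -0.000
 rot/0.1 [-0.058 -0.783  0.03 ]  shift/150 in now-axes [0.2188 0.2069 0.8352]  in end-axes [0.2841 0.2014 0.8166]
```

Request:
{"method": "step_arm", "body": {
  "series": [
    {"delta_rot": [-0.05, -0.78, 0.03], "translation": [0, 0, 0], "claw": 1},
    {"delta_rot": [0, 0, 0], "translation": [0.095, 0.067, 0.272], "claw": 1},
    {"delta_rot": [0, 0, 0], "translation": [0.095, 0.067, 0.272], "claw": 1},
    {"delta_rot": [0, 0, 0], "translation": [0.095, 0.067, 0.272], "claw": 1},
    {"delta_rot": [0, 0, 0], "translation": [0, 0, 0], "claw": 1},
    {"delta_rot": [0, 0, 0], "translation": [0, 0, 0], "claw": 1}
  ]
}}

```text
clock: 3.9
tool_pos: [0.5026, 0.0901, 0.2121]
ee_rot: [-175.1, 34.9, -175.2]
ft_force: [-0.3, 0.2, -0.5]
opening: 0.0002
gripper_force: 0.0
```

```bash
python3 - <<'E'
from h import *
go(W(-24,12,84),tool(42,YAW))
print(manip.get_obs()["ee_rot"])
E
```

```text
t 3.90 p [0.5026 0.0901 0.2121] riser [-127.4  -25.7  212.1] F [-0.28  0.22 -0.45] open 0.000
 rot/0.1 [-0.74  -1.238  0.204]  shift/150 in now-axes [-0.0812  0.3317  1.0727]  in end-axes [0.0593 0.2515 1.0957]
[-175.06766452   34.86411343 -175.19812242]
```

```bash
python3 - <<'E'
from h import *
print(manip.get_obs()["joint_positions"].round(1))
E
```

```text
[-31.6  16.6  13.7 133.8 105.8   9.7 -29.6]
```

```bash
python3 - <<'E'
from h import *
go(W(-85,12,150),tool(42,YAW))
E
```

```text
t 3.90 p [0.5026 0.0901 0.2121] riser [-127.4  -25.7  212.1] F [-0.28  0.22 -0.45] open 0.000
 rot/0.1 [-0.74  -1.238  0.204]  shift/150 in now-axes [0.0009 0.2884 0.4808]  in end-axes [0.0671 0.2515 0.4966]
```

Request:
{"method": "step_arm", "body": {
  "series": [
    {"delta_rot": [0, 0, 0], "translation": [0, 0.072, 0.12], "claw": 1},
    {"delta_rot": [0, 0, 0], "translation": [0, 0.072, 0.12], "claw": 1},
    {"delta_rot": [0, 0, 0], "translation": [0, 0.072, 0.12], "claw": 1},
    {"delta_rot": [0, 0, 0], "translation": [0, 0.072, 0.12], "claw": 1},
    {"delta_rot": [0, 0, 0], "translation": [0, 0, 0], "claw": 1},
    {"delta_rot": [-0.25, -0.42, 0.07], "translation": [0, 0, 0], "claw": 1},
    {"delta_rot": [-0.25, -0.42, 0.07], "translation": [0, 0, 0], "claw": 1},
    {"delta_rot": [-0.25, -0.42, 0.07], "translation": [0, 0, 0], "claw": 1},
    {"delta_rot": [0, 0, 0], "translation": [0, 0, 0], "claw": 1}
  ]
}}

```text
clock: 5.03
tool_pos: [0.5414, 0.1293, 0.15]
ee_rot: [-179.9, 42.0, -176.2]
ft_force: [-0.1, -0.6, 0.0]
opening: 0.0004
gripper_force: 0.0
```

```bash
python3 - <<'E'
from h import *
go(W(-85,12,150),tool(42,YAW)); go(W(-24,12,84),tool(42,YAW))
print(manip.get_obs()["joint_positions"].round(1))
E
```

```text
t 5.03 p [0.5414 0.1293 0.15  ] riser [-86.1  10.9 150. ] F [-0.14 -0.61  0.03] open 0.000
 rot/0.1 [-0.013  0.006  0.012]  shift/150 in now-axes [-0.0057  0.0076  0.0048]  in end-axes [-0.0057  0.0076  0.0048]
t 5.03 p [0.5414 0.1293 0.15  ] riser [-86.1  10.9 150. ] F [-0.14 -0.61  0.03] open 0.000
 rot/0.1 [-0.013  0.006  0.012]  shift/150 in now-axes [-0.0131  0.0084  0.6039]  in end-axes [-0.0135  0.0076  0.6039]
[-10.8  29.4 -16.4 136.7 140.5  33.1 -66.2]
```

Request:
{"method": "step_arm", "body": {
  "series": [
    {"delta_rot": [0, 0, 0], "translation": [-0.003, 0.002, 0.15], "claw": 1},
    {"delta_rot": [0, 0, 0], "translation": [-0.003, 0.002, 0.15], "claw": 1},
    {"delta_rot": [0, 0, 0], "translation": [-0.003, 0.002, 0.15], "claw": 1},
    {"delta_rot": [0, 0, 0], "translation": [-0.003, 0.002, 0.15], "claw": 1},
    {"delta_rot": [0, 0, 0], "translation": [0, 0, 0], "claw": 1},
    {"delta_rot": [0, 0, 0], "translation": [0, 0, 0], "claw": 1}
  ]
}}

```text
clock: 5.78
tool_pos: [0.6033, 0.1366, 0.0851]
ee_rot: [-180.0, 42.1, -176.1]
ft_force: [-0.5, 0.2, -0.0]
opening: 0.0001
gripper_force: 0.0
```

```bash
python3 - <<'E'
from h import *
go(W(-24,12,80),tool(42,YAW))
print(manip.get_obs()["joint_positions"].round(1), tool(42,YAW).inv().apply([0,0,-.001/.15]))
E
```

```text
t 5.78 p [0.6033 0.1366 0.0851] riser [-23.8  14.2  85.1] F [-0.53  0.18 -0.  ] open 0.000
 rot/0.1 [0.014 0.024 0.022]  shift/150 in now-axes [ 0.0238 -0.0145  0.0242]  in end-axes [ 0.0237 -0.0145  0.0243]
[ -8.6  40.7 -16.8 129.9 145.8  37.2 -67.4] [ 4.46087071e-03 -8.32667268e-19  4.95429884e-03]
```

Request:
{"method": "step_arm", "body": {
  "series": [
    {"delta_rot": [0, 0, 0], "translation": [0.009, -0.007, 0.01], "claw": 1},
    {"delta_rot": [0, 0, 0], "translation": [0.009, -0.007, 0.01], "claw": 1},
    {"delta_rot": [0, 0, 0], "translation": [0.009, 0, 0.01], "claw": 1},
    {"delta_rot": [0, 0, 0], "translation": [0, 0, 0], "claw": 1}
  ]
}}

```text
clock: 6.28
tool_pos: [0.6037, 0.1343, 0.078]
ee_rot: [180.0, 42.1, -176.2]
ft_force: [-0.8, -0.1, -0.8]
opening: 0.0001
gripper_force: 0.0
```

Request:
{"method": "step_arm", "body": {
  "series": [
    {"delta_rot": [0, 0, 0], "translation": [0.009, 0, 0.01], "claw": 1},
    {"delta_rot": [0, 0, 0], "translation": [0, 0, 0], "claw": 1}
  ]
}}

```text
clock: 6.52
tool_pos: [0.6038, 0.1344, 0.076]
ee_rot: [180.0, 42.1, -176.2]
ft_force: [-0.9, -0.7, -0.1]
opening: -0.0002
gripper_force: 0.0
```

Request:
{"method": "step_arm", "body": {
  "series": [
    {"delta_rot": [0, 0, 0], "translation": [0.009, 0, 0.01], "claw": 1},
    {"delta_rot": [0, 0, 0], "translation": [0, 0, 0], "claw": 1}
  ]
}}

```text
clock: 6.78
tool_pos: [0.6037, 0.1345, 0.0749]
ee_rot: [180.0, 42.2, -176.2]
ft_force: [-3.3, -0.2, 5.6]
opening: -0.0002
gripper_force: 2.7
```

Request:
{"method": "step_arm", "body": {
  "series": [
    {"delta_rot": [0, 0, 0], "translation": [-0.027, 0, -0.03], "claw": 1},
    {"delta_rot": [0, 0, 0], "translation": [0, -0.2, 0], "claw": 1},
    {"delta_rot": [0, 0, 0], "translation": [0, -0.2, 0], "claw": 1},
    {"delta_rot": [0, 0, 0], "translation": [0, 0, 0], "claw": 1},
    {"delta_rot": [0, 0, 0], "translation": [0.018, 0, 0.02], "claw": 1},
    {"delta_rot": [0, 0, 0], "translation": [0, 0, 0], "claw": 1}
  ]
}}

```text
clock: 7.52
tool_pos: [0.6076, 0.0761, 0.0758]
ee_rot: [179.9, 42.1, -176.1]
ft_force: [-0.0, -0.0, 0.4]
opening: -0.0001
gripper_force: 0.0
```

Request:
{"method": "step_arm", "body": {
  "series": [
    {"delta_rot": [0, 0, 0], "translation": [0.009, 0, 0.01], "claw": 1},
    {"delta_rot": [0, 0, 0], "translation": [0, 0, 0], "claw": 1}
  ]
}}

```text
clock: 7.78
tool_pos: [0.6078, 0.0762, 0.0754]
ee_rot: [179.9, 42.3, -176.1]
ft_force: [-4.6, -0.4, 7.9]
opening: -0.0001
gripper_force: 3.8
```

Request:
{"method": "step_arm", "body": {
  "series": [
    {"delta_rot": [0, 0, 0], "translation": [0.009, 0, 0.01], "claw": 1},
    {"delta_rot": [0, 0, 0], "translation": [0, 0, 0], "claw": 1}
  ]
}}

```text
clock: 8.02
tool_pos: [0.6079, 0.0762, 0.0752]
ee_rot: [180.0, 42.5, -176.0]
ft_force: [-10.1, -0.7, 19.0]
opening: -0.0001
gripper_force: 9.3
```

Request:
{"method": "step_arm", "body": {
  "series": [
    {"delta_rot": [0, 0, 0], "translation": [-0.027, 0, -0.03], "claw": 1},
    {"delta_rot": [0, 0, 0], "translation": [-0.009, 0.2, -0.01], "claw": 1},
    {"delta_rot": [0, 0, 0], "translation": [0, 0, 0], "claw": 1},
    {"delta_rot": [0, 0, 0], "translation": [0.027, 0, 0.03], "claw": 1},
    {"delta_rot": [0, 0, 0], "translation": [0, 0, 0], "claw": 1}
  ]
}}

```text
clock: 8.65
tool_pos: [0.6063, 0.1049, 0.0752]
ee_rot: [180.0, 42.3, -176.1]
ft_force: [-3.9, 0.8, 9.0]
opening: -0.0002
gripper_force: 4.3
```

Request:
{"method": "step_arm", "body": {
  "series": [
    {"delta_rot": [0, 0, 0], "translation": [0.009, 0, 0.01], "claw": 1},
    {"delta_rot": [0, 0, 0], "translation": [0, 0, 0], "claw": 1}
  ]
}}

```text
clock: 8.9
tool_pos: [0.6064, 0.1049, 0.0749]
ee_rot: [180.0, 42.5, -176.1]
ft_force: [-9.5, -0.4, 18.1]
opening: 0.0
gripper_force: 9.4
```

```bash
python3 - <<'E'
from h import *
go(W(-24,-17,75),tool(42,YAW))
E
```

```text
t 8.90 p [0.6064 0.1049 0.0749] riser [-22.7 -17.7  74.9] F [-9.48 -0.38 18.07] open 0.000
 rot/0.1 [0.029 0.09  0.028]  shift/150 in now-axes [ 0.0059  0.0045 -0.0059]  in end-axes [ 0.006   0.0044 -0.0059]
```

Request:
{"method": "step_arm", "body": {
  "series": [
    {"delta_rot": [0, 0, 0], "translation": [-0.036, 0, -0.04], "claw": 1},
    {"delta_rot": [0, 0, 0], "translation": [0, 0.2, 0], "claw": 1},
    {"delta_rot": [0, 0, 0], "translation": [0, 0.187, 0], "claw": 1},
    {"delta_rot": [0, 0, 0], "translation": [0, 0, 0], "claw": 1},
    {"delta_rot": [0, 0, 0], "translation": [0.022, 0, 0.025], "claw": 1},
    {"delta_rot": [0, 0, 0], "translation": [0, 0, 0], "claw": 1}
  ]
}}

```text
clock: 9.65
tool_pos: [0.6024, 0.1609, 0.0753]
ee_rot: [-180.0, 42.2, -176.3]
ft_force: [-1.2, 1.5, 3.8]
opening: 0.0002
gripper_force: 2.0
```

Request:
{"method": "step_arm", "body": {
  "series": [
    {"delta_rot": [0, 0, 0], "translation": [0.009, 0, 0.01], "claw": 1},
    {"delta_rot": [0, 0, 0], "translation": [0, 0, 0], "claw": 1}
  ]
}}

```text
clock: 9.9
tool_pos: [0.6025, 0.161, 0.0751]
ee_rot: [-180.0, 42.4, -176.2]
ft_force: [-7.1, -0.8, 12.9]
opening: 0.0003
gripper_force: 6.8
```

```bash
python3 - <<'E'
from h import *
go(W(-24,40,75),tool(42,YAW))
E
```

```text
t 9.90 p [0.6025 0.161  0.0751] riser [-23.1  38.6  75.1] F [-7.06 -0.78 12.86] open 0.000
 rot/0.1 [0.004 0.065 0.008]  shift/150 in now-axes [ 0.0049  0.0095 -0.004 ]  in end-axes [ 0.0049  0.0095 -0.0039]
```

```bash
python3 - <<'E'
from h import *
o=manip.get_obs();print(o["ft_force"],o["wrist_torque"],o["joint_positions"].round(1))
im=manip.snapshot("wrist");C=cam("wrist")
sc=manip.snapshot("scene")
for p in [(-50,-150,76),(-50,0,76),(-50,100,76),(-31,-50,70),(-12,50,76),(-25,-100,145)]: print(p,proj(C,W(*p)).round(1))
cv2.imwrite("pics/w2full.png",im)
a=cv2.resize(im[60:330,130:390],(0,0),fx=2,fy=2,interpolation=cv2.INTER_CUBIC)
b=cv2.resize(sc[120:225,190:305],(270,246),interpolation=cv2.INTER_CUBIC)
b=np.vstack([b,np.zeros((540-246,270,3),np.uint8)])
cv2.imwrite("pics/w2.png",np.hstack([a,b]))
E
```

```text
[-7.05713156 -0.78106486 12.86467516] [ 0.0536203  -0.07607388 -0.04803729] [-12.   42.3 -16.6 129.1 143.4  39.  -67.9]
(-50, -150, 76) [-150.5  221.5]
(-50, 0, 76) [170.3 221.7]
(-50, 100, 76) [383.9 221.8]
(-31, -50, 70) [ 88.1 226.8]
(-12, 50, 76) [273.1 250. ]
(-25, -100, 145) [-82.3 398.8]
```

View pics/w2.png

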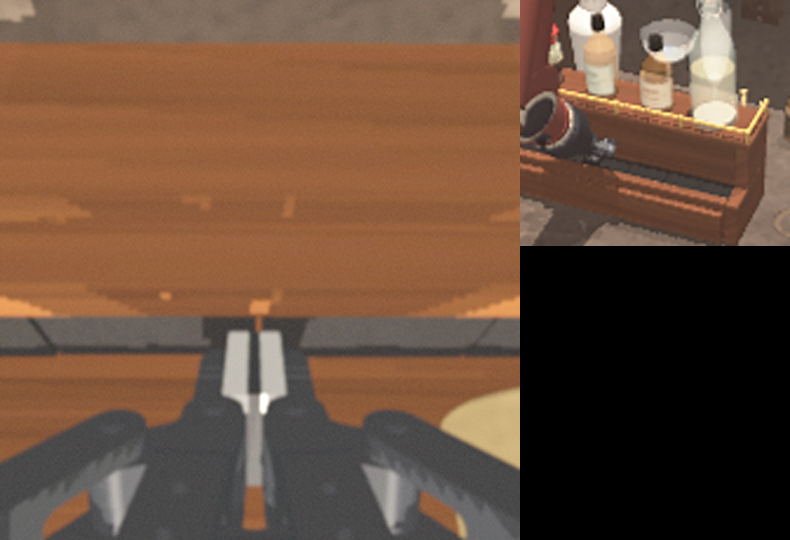

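Request:
{"method": "step_arm", "body": {
  "series": [
    {"delta_rot": [0, 0, 0], "translation": [-0.027, 0, -0.03], "claw": 1},
    {"delta_rot": [0, 0, 0], "translation": [0, -0.18, 0], "claw": 1},
    {"delta_rot": [0, 0, 0], "translation": [0, 0, 0], "claw": 1},
    {"delta_rot": [0, 0, 0], "translation": [0.018, 0, 0.02], "claw": 1},
    {"delta_rot": [0, 0, 0], "translation": [0.009, 0, 0.01], "claw": 1},
    {"delta_rot": [0, 0, 0], "translation": [0, 0, 0], "claw": 1},
    {"delta_rot": [0, 0, 0], "translation": [0, 0, 0], "claw": 1},
    {"delta_rot": [0, 0, 0], "translation": [0, 0, 0], "claw": 1},
    {"delta_rot": [0, 0, 0], "translation": [0, 0, 0], "claw": 1}
  ]
}}

```text
clock: 11.12
tool_pos: [0.6034, 0.135, 0.0735]
ee_rot: [-180.0, 42.2, -176.2]
ft_force: [-3.4, -3.4, 6.4]
opening: 0.0001
gripper_force: 3.5
```

```bash
python3 - <<'E'
from h import *
go(W(-30,12,85),tool(38,YAW)); o=manip.get_obs(); print(o["wrist_torque"])
C=cam("wrist")
for u in ((150,227.5),(370,227.5)): print(inR(plane(C,u,.07)).round(1))
E
```

```text
t 11.12 p [0.6034 0.135  0.0735] riser [-23.9  12.6  73.5] F [-3.43 -3.36  6.43] open 0.000
 rot/0.1 [0.004 0.725 0.012]  shift/150 in now-axes [-0.0214 -0.0038 -0.0844]  in end-axes [-0.0152 -0.0038 -0.0857]
[-0.49247392  0.50550796 -0.35555219]
[-34.4 -41.6  70. ]
[-34.7  74.   70. ]
```

Request:
{"method": "step_arm", "body": {
  "series": [
    {"delta_rot": [0, 0, 0], "translation": [-0.036, 0, -0.04], "claw": 1},
    {"delta_rot": [0, 0, 0], "translation": [0, -0.097, 0], "claw": 1},
    {"delta_rot": [0, 0, 0], "translation": [0, 0, 0], "claw": 1},
    {"delta_rot": [0, 0, 0], "translation": [0.027, 0, 0.03], "claw": 1},
    {"delta_rot": [0, 0, 0], "translation": [0.009, 0, 0.01], "claw": 1},
    {"delta_rot": [0, 0, 0], "translation": [0, 0, 0], "claw": 1},
    {"delta_rot": [0, 0, 0], "translation": [0, 0, 0], "claw": 1}
  ]
}}

```text
clock: 12.0
tool_pos: [0.6047, 0.1209, 0.0733]
ee_rot: [180.0, 42.1, -176.2]
ft_force: [-2.9, -1.2, 4.0]
opening: -0.0
gripper_force: 2.5
```

```bash
python3 - <<'E'
from h import *
go(W(-24,-2,70),tool(42,YAW)); o=manip.get_obs(); print(o["wrist_torque"])
E
```

```text
t 12.00 p [0.6047 0.1209 0.0733] riser [-23.5  -1.6  73.3] F [-2.89 -1.16  3.96] open -0.000
 rot/0.1 [0.017 0.025 0.013]  shift/150 in now-axes [ 0.0172 -0.0027  0.0141]  in end-axes [ 0.0172 -0.0027  0.0141]
[-0.1741488   0.44937344 -0.14951855]
```

Sinking here; press on.

Request:
{"method": "step_arm", "body": {
  "series": [
    {"delta_rot": [0, 0, 0], "translation": [0.009, 0, 0.01], "claw": 1},
    {"delta_rot": [0, 0, 0], "translation": [0.009, 0, 0.01], "claw": 1},
    {"delta_rot": [0, 0, 0], "translation": [0, 0, 0], "claw": 1}
  ]
}}

```text
clock: 12.38
tool_pos: [0.6031, 0.1209, 0.0682]
ee_rot: [180.0, 41.9, -176.2]
ft_force: [-5.0, -1.7, 4.4]
opening: -0.0001
gripper_force: 2.8
```

```bash
python3 - <<'E'
from h import *
go(W(-24,-2,70),tool(42,YAW)); o=manip.get_obs(); print(o["wrist_torque"])
E
```

```text
t 12.38 p [0.6031 0.1209 0.0682] riser [-25.   -1.5  68.2] F [-5.03 -1.74  4.36] open -0.000
 rot/0.1 [ 0.022 -0.014  0.017]  shift/150 in now-axes [-0.0128 -0.0032 -0.0043]  in end-axes [-0.0129 -0.0032 -0.0043]
[-0.2151479   0.9442909  -0.13658874]
```

```bash
python3 - <<'E'
from h import *
b=cv2.imread("pics/top0.png");im=manip.snapshot("top");cv2.imwrite("pics/top1.png",im);C=cam("top")
for y in (-150,-120,120,150):
  for x in (-85,-100,-120,-140,-160,-180):
    u=proj(C,W(x,y,60)).round().astype(int); print(y,x,b[u[1],u[0]],im[u[1],u[0]])
E
```

```text
-150 -85 [36 50 71] [171 185 195]
-150 -100 [ 81  99 122] [189 204 215]
-150 -120 [ 91 111 135] [184 196 205]
-150 -140 [ 92 113 136] [32 47 71]
-150 -160 [ 86 106 129] [ 68  85 157]
-150 -180 [ 82 102 123] [ 82 102 196]
-120 -85 [44 57 75] [171 185 194]
-120 -100 [ 80  99 118] [188 203 214]
-120 -120 [ 88 110 134] [ 59  75 148]
-120 -140 [ 96 120 146] [ 66  86 169]
-120 -160 [ 90 110 135] [ 72  95 187]
-120 -180 [ 85 106 128] [ 56  69 136]
120 -85 [45 57 79] [173 185 197]
120 -100 [ 89 110 134] [193 210 219]
120 -120 [ 87 109 131] [186 201 212]
120 -140 [ 83 103 125] [30 43 64]
120 -160 [ 88 110 136] [ 92 114 142]
120 -180 [ 91 114 139] [ 94 117 143]
150 -85 [47 57 76] [177 189 202]
150 -100 [ 85 103 126] [188 200 213]
150 -120 [ 91 112 139] [193 207 216]
150 -140 [ 81 100 122] [ 66 115 202]
150 -160 [ 79 100 120] [ 74  91 109]
150 -180 [ 81 102 124] [ 81 101 126]
```

Request:
{"method": "step_arm", "body": {
  "series": [
    {"delta_rot": [0, 0, 0], "translation": [-0.045, 0, -0.05], "claw": 1},
    {"delta_rot": [0, 0, 0], "translation": [-0.018, 0, -0.15], "claw": 1},
    {"delta_rot": [0, 0, 0], "translation": [0, 0, -0.25], "claw": 1},
    {"delta_rot": [0, 0, 0], "translation": [0, 0, -0.25], "claw": 1},
    {"delta_rot": [0, 0, 0], "translation": [-0.1, -0.1, -0.1], "claw": 1},
    {"delta_rot": [0, 0, 0], "translation": [0, 0, 0], "claw": 1}
  ]
}}

```text
clock: 13.18
tool_pos: [0.545, 0.1013, 0.1772]
ee_rot: [179.9, 42.4, -176.3]
ft_force: [-0.2, 0.3, 0.4]
opening: 0.0001
gripper_force: 0.0
```

```bash
python3 - <<'E'
from h import *
go(np.array([.503,-.367,.15])); print(manip.get_obs()["joint_positions"].round(1), manip.get_obs()["ee_rot"])
b=cv2.imread("pics/top0.png");im=manip.snapshot("top");cv2.imwrite("pics/top1.png",im);C=cam("top")
d=cv2.absdiff(b,im).max(2)
cv2.imwrite("pics/t1c.png",cv2.resize(im[140:260,130:290],(800,600),interpolation=cv2.INTER_CUBIC))
E
```

```text
t 13.18 p [0.545  0.1013 0.1772] riser [-84.3 -17.3 177.2] F [-0.2   0.28  0.36] open 0.000
 rot/0.1 [0. 0. 0.]  shift/150 in now-axes [ 0.4758 -3.0974 -0.194 ]  in end-axes [ 0.4758 -3.0974 -0.194 ]
[ -6.6  25.3 -15.6 136.2 143.2  27.9 -64.8] [ 179.9199535    42.42905021 -176.32863895]
```

View pics/t1c.png

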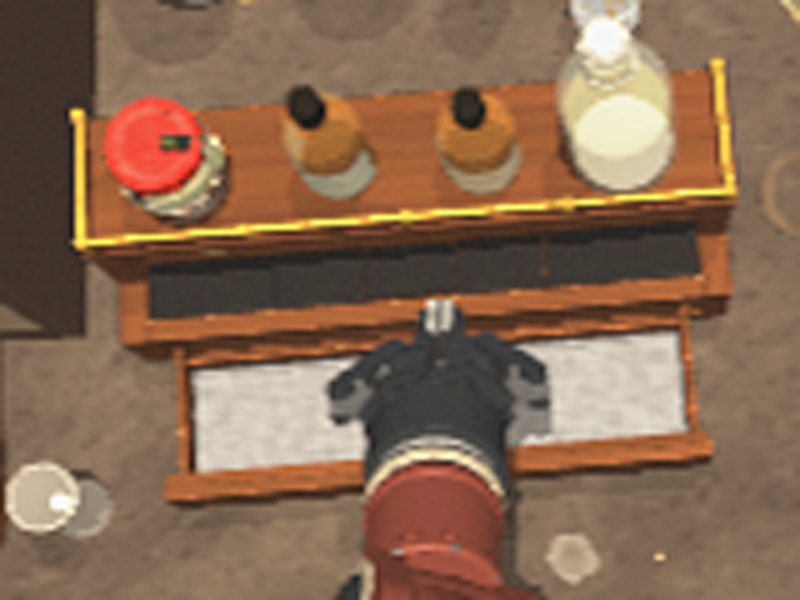

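The drawer is fully out. In the crop the panel corners are near (165,500) and (712,457), the tray floor is pale, and the bottles and jigger haven't moved.

```bash
python3 - <<'E'
from h import *
C=cam("top");f=lambda x,y:(130+(x+.5)/5-.5,140+(y+.5)/5-.5)
for n,p,z in [("panel outer L",(165,495),60),("panel outer R",(712,455),60),("panel inner L",(168,480),60),("panel inner R",(712,432),60),("wall L",(188,470),44),("floor rear R",(680,333),14)]: print(n,inR(plane(C,f(*p),z/1000)).round(1))
# muddler grasp: tool y perpendicular to axis; axis dir
ax=np.array([.0885,-.1767]);az=np.degrees(np.arctan2(ax[1],ax[0]));print("axis az",az)
for yaw in (az+90,az-90): # tool y az 
    Rt=tool(0,az); 
o=manip.get_obs();R0=R.from_euler("xyz",o["ee_rot"],degrees=True)
for ya in (az,az+180):
    Rt=tool(0,ya); print(ya,Rt.as_matrix().round(2).tolist()); go(np.array([.503,-.367,.15]),tool(0,YAW))
    print("yaw turn about tool z /0.1:",((tool(0,YAW).inv()*Rt).as_rotvec()/.1).round(2))
E
```

```text
panel outer L [-164.5  178.2   60. ]
panel outer R [-168.3 -175.9   60. ]
panel inner L [-155.  176.   60.]
panel inner R [-153.4 -177.3   60. ]
wall L [-147.5  166.2   44. ]
floor rear R [ -78.3 -164.7   14. ]
axis az -63.396051490463904
-63.396051490463904 [[-0.45, 0.89, 0.0], [0.89, 0.45, 0.0], [-0.0, 0.0, -1.0]]
t 13.22 p [0.5445 0.1019 0.1758] riser [-84.8 -16.7 175.8] F [ 0.27 -0.1   0.35] open 0.000
 rot/0.1 [0.018 7.38  0.011]  shift/150 in now-axes [ 0.4704 -3.1011 -0.2003]  in end-axes [ 0.4778 -3.1017  0.1721]
yaw turn about tool z /0.1: [ 0.   -0.   11.71]
116.6039485095361 [[0.45, -0.89, -0.0], [-0.89, -0.45, -0.0], [-0.0, 0.0, -1.0]]
t 13.22 p [0.5445 0.1019 0.1758] riser [-84.8 -16.7 175.8] F [ 0.27 -0.1   0.35] open 0.000
 rot/0.1 [0.018 7.38  0.011]  shift/150 in now-axes [ 0.4704 -3.1011 -0.2003]  in end-axes [ 0.4778 -3.1017  0.1721]
yaw turn about tool z /0.1: [ -0.     0.   -19.71]
```

Request:
{"method": "step_arm", "body": {
  "series": [
    {"delta_rot": [0, 0.74, 0], "translation": [0, -0.2, -0.1], "claw": 1},
    {"delta_rot": [0, 0.74, 0], "translation": [0, -0.3, 0], "claw": 1},
    {"delta_rot": [0, 0.74, 0], "translation": [0, -0.3, 0], "claw": 1},
    {"delta_rot": [0, 0.74, 0], "translation": [0, -0.3, 0], "claw": 1},
    {"delta_rot": [0, 0.74, 0], "translation": [0, -0.3, 0], "claw": 1},
    {"delta_rot": [0, 0.74, 0], "translation": [0, -0.3, 0], "claw": 0},
    {"delta_rot": [0, 0.74, 0], "translation": [0, -0.3, 0], "claw": 0},
    {"delta_rot": [0, 0.74, 0], "translation": [0, -0.3, 0], "claw": -1},
    {"delta_rot": [0, 0.74, 0], "translation": [0, -0.3, 0], "claw": -1},
    {"delta_rot": [0, 0.74, 0], "translation": [0, -0.3, 0], "claw": -1},
    {"delta_rot": [0, 0, 0], "translation": [0, 0, 0], "claw": -1}
  ]
}}

```text
clock: 14.6
tool_pos: [0.5699, -0.1953, 0.1831]
ee_rot: [-175.6, 19.7, -177.6]
ft_force: [-1.2, 0.9, -0.4]
opening: 0.0855
gripper_force: 0.0
```

```bash
python3 - <<'E'
from h import *
go(np.array([.503,-.367,.15]),tool(0,-63.4)); print(manip.get_obs()["joint_positions"].round(1), manip.get_obs()["ee_rot"])
E
```

```text
t 14.60 p [ 0.5699 -0.1953  0.1831] riser [ -78.6 -314.9  183.1] F [-1.24  0.87 -0.43] open 0.085
 rot/0.1 [ 1.291  3.477 11.225]  shift/150 in now-axes [ 0.5385 -1.1185  0.1284]  in end-axes [-0.8238 -0.9111  0.2209]
[ 48.7  33.5 -46.3 110.2  47.1  32.3  65.7] [-175.59056629   19.6696277  -177.61995282]
```

Request:
{"method": "step_arm", "body": {
  "series": [
    {"delta_rot": [0, 0, 0], "translation": [0.135, -0.28, 0.03], "claw": -1},
    {"delta_rot": [0, 0, 0], "translation": [0.135, -0.28, 0.03], "claw": -1},
    {"delta_rot": [0, 0, 0], "translation": [0.135, -0.28, 0.03], "claw": -1},
    {"delta_rot": [0, 0, 0], "translation": [0.135, -0.28, 0.03], "claw": -1},
    {"delta_rot": [0.108, 0.29, 0.935], "translation": [0, 0, 0], "claw": -1},
    {"delta_rot": [0.108, 0.29, 0.935], "translation": [0, 0, 0], "claw": -1},
    {"delta_rot": [0.108, 0.29, 0.935], "translation": [0, 0, 0], "claw": -1},
    {"delta_rot": [0.108, 0.29, 0.935], "translation": [0, 0, 0], "claw": -1},
    {"delta_rot": [0.108, 0.29, 0.935], "translation": [0, 0, 0], "claw": -1},
    {"delta_rot": [0.108, 0.29, 0.935], "translation": [0, 0, 0], "claw": -1},
    {"delta_rot": [0.108, 0.29, 0.935], "translation": [0, 0, 0], "claw": -1},
    {"delta_rot": [0.108, 0.29, 0.935], "translation": [0, 0, 0], "claw": -1},
    {"delta_rot": [0.108, 0.29, 0.935], "translation": [0, 0, 0], "claw": -1},
    {"delta_rot": [0.108, 0.29, 0.935], "translation": [0, 0, 0], "claw": -1},
    {"delta_rot": [0.108, 0.29, 0.935], "translation": [0, 0, 0], "claw": -1},
    {"delta_rot": [0.108, 0.29, 0.935], "translation": [0, 0, 0], "claw": -1},
    {"delta_rot": [0, 0, 0], "translation": [0, 0, 0], "claw": -1}
  ]
}}

```text
clock: 16.73
tool_pos: [0.5043, -0.3609, 0.1517]
ee_rot: [-179.9, 0.1, 117.4]
ft_force: [-1.0, -0.1, -0.3]
opening: 0.0851
gripper_force: 0.0
```

```bash
python3 - <<'E'
from h import *
go(np.array([.503,-.367,.10]),tool(0,-63.4)); print(manip.get_obs()["joint_positions"].round(1), manip.get_obs()["ee_rot"])
# wrist view muddler check
C=cam("wrist");im=manip.snapshot("wrist");cv2.imwrite("pics/w3.png",im)
c=im.astype(int);d=np.clip(c[...,2]-c[...,0],0,255).astype(np.uint8)
th,m=cv2.threshold(cv2.GaussianBlur(d,(5,5),0),0,1,cv2.THRESH_OTSU);k,l,st,ce=cv2.connectedComponentsWithStats(m)
for i in range(1,k):
    if st[i,4]>800:
        p=np.argwhere(l==i)[:,::-1].astype(np.float32);r=cv2.minAreaRect(p);print(st[i],ce[i].round(1),r);
        P=[plane(C,u,.016)[:2].round(4).tolist() for u in cv2.boxPoints(r)];print(P, plane(C,r[0],.016).round(4))
E
```

```text
t 16.73 p [ 0.5043 -0.3609  0.1517] riser [-154.7 -475.9  151.7] F [-0.96 -0.07 -0.34] open 0.085
 rot/0.1 [-0.013  0.011  0.135]  shift/150 in now-axes [-0.0319 -0.026   0.3448]  in end-axes [-0.0326 -0.026   0.3448]
[ 52.3  40.6 -32.4  91.6  25.2  55.2  38.9] [-1.79923694e+02  6.44027988e-02  1.17376071e+02]
[    0     0   172   143 17700] [82.4 57.1] ((71.73303985595703, 49.60633850097656), (169.60707092285156, 135.3126220703125), 21.161258697509766)
[[0.224, -0.3976], [0.2395, -0.2792], [0.3735, -0.2604], [0.3735, -0.3834]] [ 0.301 -0.327  0.016]
[237  79  32  43 955] [254.9  96.7] ((252.5, 100.0), (42.0, 31.0), 90.0)
[[0.4437, -0.2808], [0.469, -0.2677], [0.4867, -0.3009], [0.4603, -0.3145]] [ 0.4648 -0.2906  0.016 ]
[ 241  145   21  129 2125] [251.2 215.8] ((251.0, 209.0), (128.0, 20.0), 90.0)
[[0.4739, -0.3332], [0.4913, -0.3242], [0.5573, -0.4502], [0.5374, -0.4605]] [ 0.5128 -0.3878  0.016 ]
```

Request:
{"method": "step_arm", "body": {
  "series": [
    {"delta_rot": [0, 0, 0.13], "translation": [0.05, -0.026, 0], "claw": -1},
    {"delta_rot": [0, 0, 0], "translation": [0, 0, 0.3], "claw": -1},
    {"delta_rot": [0, 0, 0], "translation": [0, 0, 0.3], "claw": -1},
    {"delta_rot": [0, 0, 0], "translation": [0, 0, 0.2], "claw": -1},
    {"delta_rot": [0, 0, 0], "translation": [0, 0, 0.1], "claw": -1},
    {"delta_rot": [0, 0, 0], "translation": [0, 0, 0.07], "claw": -1},
    {"delta_rot": [0, 0, 0], "translation": [0, 0, 0], "claw": -1},
    {"delta_rot": [0, 0, 0], "translation": [0, 0, 0], "claw": -1}
  ]
}}

```text
clock: 17.77
tool_pos: [0.4976, -0.358, 0.0086]
ee_rot: [180.0, 0.2, 116.5]
ft_force: [-0.0, -0.7, -0.1]
opening: 0.0852
gripper_force: 0.0
```

Request:
{"method": "step_arm", "body": {
  "squeeze": 25,
  "series": [
    {"delta_rot": [0, 0, 0], "translation": [0, 0, 0], "claw": 1},
    {"delta_rot": [0, 0, 0], "translation": [0, 0, 0.01], "claw": 1},
    {"delta_rot": [0, 0, 0], "translation": [0, 0, 0], "claw": 1},
    {"delta_rot": [0, 0, 0], "translation": [0, 0, 0], "claw": 1},
    {"delta_rot": [0, 0, 0], "translation": [0, 0, 0], "claw": 1},
    {"delta_rot": [0, 0, 0], "translation": [0, 0, 0], "claw": 1},
    {"delta_rot": [0, 0, 0], "translation": [0, 0, 0], "claw": 1}
  ]
}}

```text
clock: 18.65
tool_pos: [0.4967, -0.3578, 0.0062]
ee_rot: [-179.9, 0.1, 116.5]
ft_force: [-0.8, 0.3, 2.2]
opening: 0.0306
gripper_force: 25.6
```

Request:
{"method": "step_arm", "body": {
  "squeeze": 40,
  "series": [
    {"delta_rot": [0, 0, 0], "translation": [0, 0, -0.1], "claw": 1},
    {"delta_rot": [0, 0, 0], "translation": [0, 0, -0.3], "claw": 1},
    {"delta_rot": [0, 0, 0], "translation": [0, 0, -0.3], "claw": 1},
    {"delta_rot": [0, 0, 0], "translation": [0, 0, -0.3], "claw": 1},
    {"delta_rot": [0, 0, 0], "translation": [0, 0, 0], "claw": 1}
  ]
}}

```text
clock: 19.27
tool_pos: [0.4995, -0.3579, 0.1607]
ee_rot: [179.7, 0.6, 116.5]
ft_force: [0.1, 0.4, -2.2]
opening: 0.0303
gripper_force: 40.5
```

```bash
python3 - <<'E'
from h import *
go(W(-116,8,150),tool(0,YAW-90)); print(manip.get_obs()["joint_positions"].round(1), manip.get_obs()["gripper_force"])
print((tool(0,YAW-90).inv().apply(W(-116,8,0)-W(0,0,0)))) 
E
```

```text
t 19.27 p [ 0.4995 -0.3579  0.1607] riser [-159.3 -472.6  160.7] F [ 0.06  0.37 -2.2 ] open 0.030
 rot/0.1 [0.068 0.088 3.978]  shift/150 in now-axes [2.8423 1.5073 0.0509]  in end-axes [3.2038 0.289  0.0717]
[ 52.8  39.3 -32.8  92.7  25.   54.8  38.1] 40.50085365772247
[ 8.00000000e-03 -1.16000000e-01 -1.42059029e-17]
```

Request:
{"method": "step_arm", "body": {
  "series": [
    {"delta_rot": [0.02, 0.02, 0.995], "translation": [0, 0, 0], "claw": 1},
    {"delta_rot": [0.02, 0.02, 0.995], "translation": [0, 0, 0], "claw": 1},
    {"delta_rot": [0.02, 0.02, 0.995], "translation": [0, 0, 0], "claw": 1},
    {"delta_rot": [0.01, 0.02, 0.995], "translation": [0, 0, 0], "claw": 1},
    {"delta_rot": [0, 0, 0], "translation": [0.32, 0.029, 0.007], "claw": 1},
    {"delta_rot": [0, 0, 0], "translation": [0.32, 0.029, 0.007], "claw": 1},
    {"delta_rot": [0, 0, 0], "translation": [0.32, 0.029, 0.007], "claw": 1},
    {"delta_rot": [0, 0, 0], "translation": [0.32, 0.029, 0.007], "claw": 1},
    {"delta_rot": [0, 0, 0], "translation": [0.32, 0.029, 0.007], "claw": 1},
    {"delta_rot": [0, 0, 0], "translation": [0.32, 0.029, 0.007], "claw": 1},
    {"delta_rot": [0, 0, 0], "translation": [0.32, 0.029, 0.007], "claw": 1},
    {"delta_rot": [0, 0, 0], "translation": [0.32, 0.029, 0.007], "claw": 1},
    {"delta_rot": [0, 0, 0], "translation": [0.32, 0.029, 0.007], "claw": 1},
    {"delta_rot": [0, 0, 0], "translation": [0.32, 0.029, 0.007], "claw": 1},
    {"delta_rot": [0, 0, 0], "translation": [0, 0, 0], "claw": 1},
    {"delta_rot": [0, 0, 0], "translation": [0, 0, 0], "claw": 1}
  ]
}}

```text
clock: 21.28
tool_pos: [0.5084, 0.1237, 0.1461]
ee_rot: [-179.4, -0.1, 93.7]
ft_force: [0.3, -0.1, -2.6]
opening: 0.0303
gripper_force: 40.3
```

```bash
python3 - <<'E'
from h import *
go(W(-116,8,80),tool(0,YAW-90)); print(manip.get_obs()["gripper_force"],manip.get_obs()["ee_rot"])
im=manip.snapshot("wrist");cv2.imwrite("pics/w4.png",im)
E
```

```text
t 21.27 p [0.5084 0.1237 0.1461] riser [-119.4    7.4  146.1] F [ 0.3  -0.14 -2.63] open 0.030
 rot/0.1 [-0.106 -0.025 -0.002]  shift/150 in now-axes [0.0028 0.0271 0.4403]  in end-axes [0.0039 0.0224 0.4405]
40.3271359205246 [-1.79394081e+02 -1.42732521e-01  9.36865307e+01]
```

View pics/w4.png

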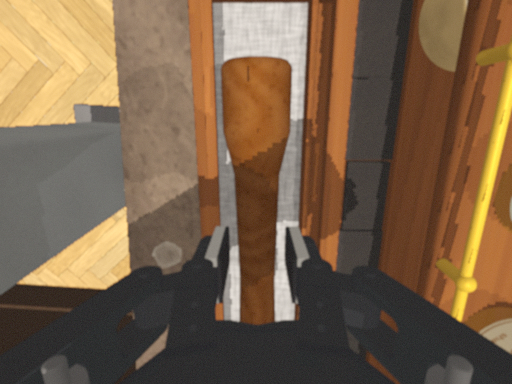

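The wrist view shows the muddler held with its length along the tray, over the pale floor (u 215–308, muddler 225–290). It's roughly centred.

Request:
{"method": "step_arm", "body": {
  "series": [
    {"delta_rot": [-0.1, -0.02, 0], "translation": [0.004, 0.022, 0], "claw": 1},
    {"delta_rot": [0, 0, 0], "translation": [0, 0, 0.25], "claw": 1},
    {"delta_rot": [0, 0, 0], "translation": [0, 0, 0.25], "claw": 1},
    {"delta_rot": [0, 0, 0], "translation": [0, 0, 0.2], "claw": 1},
    {"delta_rot": [0, 0, 0], "translation": [0, 0, 0.1], "claw": 1},
    {"delta_rot": [0, 0, 0], "translation": [0, 0, 0], "claw": 1},
    {"delta_rot": [0, 0, 0], "translation": [0, 0, 0], "claw": 1}
  ]
}}

```text
clock: 22.2
tool_pos: [0.5134, 0.1255, 0.0279]
ee_rot: [179.8, -0.1, 93.6]
ft_force: [-0.0, -0.0, -1.1]
opening: 0.0306
gripper_force: 44.4
```

```bash
python3 - <<'E'
from h import *
go(W(-116,8,22),tool(0,YAW-90)); print(manip.get_obs()["gripper_force"],manip.get_obs()["ee_rot"])
E
```

```text
t 22.20 p [0.5134 0.1255 0.0279] riser [-114.3    8.9   27.9] F [-0.05 -0.01 -1.06] open 0.031
 rot/0.1 [ 0.034 -0.021 -0.01 ]  shift/150 in now-axes [-0.0062 -0.0115  0.0391]  in end-axes [-0.0061 -0.0114  0.0392]
44.36576843261719 [ 1.79806770e+02 -1.20760686e-01  9.36429956e+01]
```

Request:
{"method": "step_arm", "body": {
  "series": [
    {"delta_rot": [0, 0, 0], "translation": [0, -0.011, 0.02], "claw": 1},
    {"delta_rot": [0, 0, 0], "translation": [0, 0, 0.015], "claw": 1},
    {"delta_rot": [0, 0, 0], "translation": [0, 0, 0], "claw": 1}
  ]
}}

```text
clock: 22.58
tool_pos: [0.5107, 0.1255, 0.0217]
ee_rot: [179.9, -0.1, 93.7]
ft_force: [-1.6, -0.2, -1.4]
opening: 0.0302
gripper_force: 44.5
```

Request:
{"method": "step_arm", "body": {
  "series": [
    {"delta_rot": [0, 0, 0], "translation": [0, 0, 0], "claw": 0.08},
    {"delta_rot": [0, 0, 0], "translation": [0, 0, 0], "claw": 0.08},
    {"delta_rot": [0, 0, 0], "translation": [0, 0, 0], "claw": 0.08},
    {"delta_rot": [0, 0, 0], "translation": [0, 0, 0], "claw": 0.08}
  ]
}}

```text
clock: 23.08
tool_pos: [0.5066, 0.1244, 0.0211]
ee_rot: [-179.6, 0.1, 93.7]
ft_force: [-8.6, 0.2, 2.3]
opening: 0.0395
gripper_force: 0.0
```

Request:
{"method": "step_arm", "body": {
  "series": [
    {"delta_rot": [0, 0, 0], "translation": [0, -0.02, -0.03], "claw": 0.08},
    {"delta_rot": [0, 0, 0], "translation": [0, 0, 0], "claw": 0.08}
  ]
}}

```text
clock: 23.32
tool_pos: [0.5091, 0.1256, 0.0269]
ee_rot: [179.8, -0.1, 93.7]
ft_force: [-0.3, -0.2, 0.7]
opening: 0.0391
gripper_force: 0.0
```

```bash
python3 - <<'E'
from h import *
go(W(-116,8,22),tool(0,YAW-90)); o=manip.get_obs();print(o["gripper_force"],o["ee_rot"],o["wrist_torque"])
E
```

```text
t 23.32 p [0.5091 0.1256 0.0269] riser [-118.5    9.3   26.9] F [-0.34 -0.16  0.7 ] open 0.039
 rot/0.1 [ 0.043 -0.025 -0.004]  shift/150 in now-axes [-0.0085  0.0167  0.033 ]  in end-axes [-0.0085  0.0168  0.033 ]
0.0 [ 1.79753862e+02 -1.44851968e-01  9.36772675e+01] [-0.00445007  0.17166156 -0.0254304 ]
```

Request:
{"method": "step_arm", "body": {
  "series": [
    {"delta_rot": [0, 0, 0], "translation": [0, 0, -0.1], "claw": 0.08},
    {"delta_rot": [0, 0, 0], "translation": [0, 0, -0.3], "claw": 0.08},
    {"delta_rot": [0, 0, 0], "translation": [0, 0, -0.3], "claw": 0.08},
    {"delta_rot": [0, 0, 0], "translation": [0, -0.1, -0.2], "claw": 1},
    {"delta_rot": [0, 0, 0], "translation": [0, 0, 0], "claw": 1}
  ]
}}

```text
clock: 23.95
tool_pos: [0.4943, 0.1248, 0.1646]
ee_rot: [179.5, -0.2, 93.7]
ft_force: [0.7, -0.8, -0.2]
opening: 0.0033
gripper_force: 0.0
```

```bash
python3 - <<'E'
from h import *
o=manip.get_obs();print(o["tool_pos"],o["ee_rot"],o["joint_positions"].round(1))
a=manip.snapshot("wrist");b=manip.snapshot("top")
cv2.imwrite("pics/f1.png",np.hstack([cv2.resize(a,(400,300)),cv2.resize(b[150:255,140:280],(400,300),interpolation=cv2.INTER_CUBIC)]))
# pushing: tilt 20, tool y along riser y, TCP near front face
go(W(-215,0,60),tool(25,YAW))
E
```

```text
[0.49433337 0.12478701 0.16460383] [ 1.79489546e+02 -1.78163154e-01  9.36849227e+01] [  1.6  29.6 -26.7 109.2  18.3  44.8 -31.5]
t 24.05 p [0.4935 0.1238 0.1618] riser [-134.2    8.5  161.8] F [ 0.5   0.18 -0.53] open -0.000
 rot/0.1 [ -3.381  -3.406 -15.453]  shift/150 in now-axes [-0.0584 -0.5409  0.6765]  in end-axes [ 0.7747 -0.0567  0.3875]
```

View pics/f1.png

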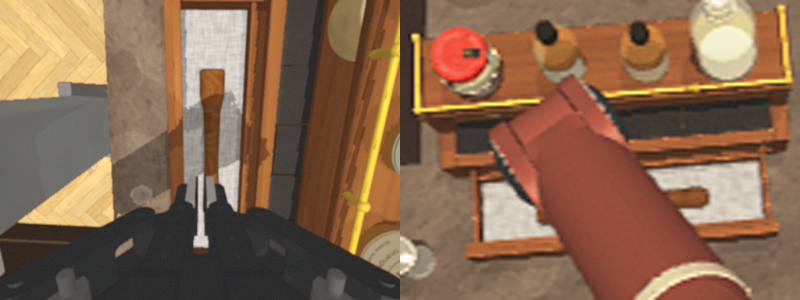

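The muddler lies level in the open tray, let go. Now the push: go in front of the drawer, then down.

Request:
{"method": "step_arm", "body": {
  "series": [
    {"delta_rot": [0, 0, 0], "translation": [-0.03, -0.21, 0], "claw": 1},
    {"delta_rot": [0, 0, 0], "translation": [-0.03, -0.22, 0], "claw": 1},
    {"delta_rot": [0, 0, 0], "translation": [0, 0, 0], "claw": 1},
    {"delta_rot": [0, 0, 0], "translation": [0, 0, 0.28], "claw": 1},
    {"delta_rot": [0, 0, 0], "translation": [0, 0, 0.28], "claw": 1},
    {"delta_rot": [0, 0, 0], "translation": [0, 0, 0.25], "claw": 1},
    {"delta_rot": [0, 0, 0], "translation": [0, 0, 0], "claw": 1},
    {"delta_rot": [0, 0, 0], "translation": [0, 0, 0], "claw": 1}
  ]
}}

```text
clock: 25.05
tool_pos: [0.4304, 0.1116, 0.04]
ee_rot: [179.8, -0.1, 93.7]
ft_force: [0.4, 0.7, -0.2]
opening: -0.0003
gripper_force: 0.0
```

```bash
python3 - <<'E'
from h import *
o=manip.get_obs();print(o["ee_rot"],o["joint_positions"].round(1))
go(W(-185,0,30)); 
E
```

```text
[ 1.79821311e+02 -1.38422764e-01  9.36771181e+01] [ -5.8  37.2 -16.9 125.   28.7  21.2 -42.7]
t 25.05 p [0.4304 0.1116 0.04  ] riser [-198.     0.4   40. ] F [ 0.37  0.66 -0.17] open -0.000
 rot/0.1 [0. 0. 0.]  shift/150 in now-axes [-0.003   0.0864  0.0668]  in end-axes [-0.003   0.0864  0.0668]
```

Request:
{"method": "step_arm", "body": {
  "series": [
    {"delta_rot": [0, 0, 0], "translation": [0, 0.08, 0.03], "claw": 1},
    {"delta_rot": [0, 0, 0], "translation": [0, 0.06, 0], "claw": 1},
    {"delta_rot": [0, 0, 0], "translation": [0, 0.06, 0], "claw": 1},
    {"delta_rot": [0, 0, 0], "translation": [0, 0.06, 0], "claw": 1},
    {"delta_rot": [0, 0, 0], "translation": [0, 0.06, 0], "claw": 1},
    {"delta_rot": [0, 0, 0], "translation": [0, 0.06, 0], "claw": 1},
    {"delta_rot": [-0.8, 0, 0], "translation": [0, 0, 0], "claw": 1},
    {"delta_rot": [-0.8, 0, 0], "translation": [0, 0, 0], "claw": 1},
    {"delta_rot": [-0.8, 0, 0], "translation": [0, 0, 0], "claw": 1},
    {"delta_rot": [0, 0, 0], "translation": [0, 0, 0], "claw": 1}
  ]
}}

```text
clock: 26.3
tool_pos: [0.4829, 0.1125, 0.0343]
ee_rot: [166.5, 0.3, 93.7]
ft_force: [-4.4, -2.6, -1.2]
opening: 0.0
gripper_force: 2.3
```

```bash
python3 - <<'E'
from h import *
o=manip.get_obs();print(o["ee_rot"],o["joint_positions"].round(1))
go(W(-100,0,35)); 
E
```

```text
[166.50289765   0.34421775  93.71331183] [-21.   37.5   4.5 128.6  38.9   1.3 -52.7]
t 26.30 p [0.4829 0.1125 0.0343] riser [-145.6   -2.1   34.3] F [-4.38 -2.65 -1.17] open 0.000
 rot/0.1 [0. 0. 0.]  shift/150 in now-axes [0.0141 0.2966 0.0664]  in end-axes [0.0141 0.2966 0.0664]
```

Request:
{"method": "step_arm", "body": {
  "series": [
    {"delta_rot": [0, 0, 0], "translation": [0.003, 0.06, 0.013], "claw": 1},
    {"delta_rot": [0, 0, 0], "translation": [0.003, 0.06, 0.013], "claw": 1},
    {"delta_rot": [0, 0, 0], "translation": [0.003, 0.06, 0.013], "claw": 1},
    {"delta_rot": [0, 0, 0], "translation": [0.003, 0.06, 0.013], "claw": 1},
    {"delta_rot": [0, 0, 0], "translation": [0.003, 0.06, 0.013], "claw": 1},
    {"delta_rot": [0, 0, 0], "translation": [0, 0, 0], "claw": 1}
  ]
}}

```text
clock: 27.05
tool_pos: [0.5295, 0.1159, 0.0346]
ee_rot: [166.6, 0.2, 93.4]
ft_force: [-4.7, -3.2, -2.4]
opening: -0.0001
gripper_force: 2.6
```

```bash
python3 - <<'E'
from h import *
o=manip.get_obs();print(o["ee_rot"],o["joint_positions"].round(1))
go(W(-86,0,35)); 
E
```

```text
[166.60627185   0.23234759  93.43205383] [-14.3  39.1  -3.3 121.3  38.6   8.5 -50.8]
t 27.05 p [0.5295 0.1159 0.0346] riser [-98.8  -1.7  34.6] F [-4.73 -3.15 -2.4 ] open -0.000
 rot/0.1 [0. 0. 0.]  shift/150 in now-axes [0.0119 0.0838 0.0169]  in end-axes [0.0119 0.0838 0.0169]
```

Request:
{"method": "step_arm", "body": {
  "series": [
    {"delta_rot": [0, 0, 0], "translation": [0.003, 0.04, 0.008], "claw": 1},
    {"delta_rot": [0, 0, 0], "translation": [0.003, 0.03, 0.006], "claw": 1},
    {"delta_rot": [0, 0, 0], "translation": [0, 0, 0], "claw": 1}
  ]
}}

```text
clock: 27.42
tool_pos: [0.5389, 0.1166, 0.0347]
ee_rot: [166.7, 0.3, 93.4]
ft_force: [-6.6, -4.5, -2.9]
opening: -0.0001
gripper_force: 3.3
```

Request:
{"method": "step_arm", "body": {
  "series": [
    {"delta_rot": [0, 0, 0], "translation": [0, 0.013, 0.003], "claw": 1},
    {"delta_rot": [0, 0, 0], "translation": [0, 0, 0], "claw": 1}
  ]
}}

```text
clock: 27.68
tool_pos: [0.5412, 0.1169, 0.0348]
ee_rot: [166.7, 0.3, 93.4]
ft_force: [-5.8, -4.7, -3.4]
opening: -0.0002
gripper_force: 3.0
```

Request:
{"method": "step_arm", "body": {
  "series": [
    {"delta_rot": [0, 0, 0], "translation": [0, 0.01, 0.002], "claw": 1},
    {"delta_rot": [0, 0, 0], "translation": [0, 0, 0], "claw": 1}
  ]
}}

```text
clock: 27.92
tool_pos: [0.5427, 0.1171, 0.0348]
ee_rot: [166.7, 0.3, 93.4]
ft_force: [-5.8, -4.2, -2.0]
opening: 0.0
gripper_force: 3.0
```

Request:
{"method": "step_arm", "body": {
  "series": [
    {"delta_rot": [0, 0, 0], "translation": [0, 0.012, 0.003], "claw": 1},
    {"delta_rot": [0, 0, 0], "translation": [0, 0, 0], "claw": 1}
  ]
}}

```text
clock: 28.18
tool_pos: [0.5432, 0.117, 0.0347]
ee_rot: [166.8, 0.3, 93.4]
ft_force: [-8.5, -4.8, -0.5]
opening: 0.0001
gripper_force: 4.5
```

Request:
{"method": "step_arm", "body": {
  "series": [
    {"delta_rot": [0, 0, 0], "translation": [0, 0.01, 0.002], "claw": 1},
    {"delta_rot": [0, 0, 0], "translation": [0, 0, 0], "claw": 1}
  ]
}}

```text
clock: 28.42
tool_pos: [0.5433, 0.117, 0.0347]
ee_rot: [166.9, 0.4, 93.5]
ft_force: [-11.0, -4.9, 2.1]
opening: -0.0005
gripper_force: 6.0
```

Request:
{"method": "step_arm", "body": {
  "series": [
    {"delta_rot": [0, 0, 0], "translation": [0, 0.01, 0.002], "claw": 1},
    {"delta_rot": [0, 0, 0], "translation": [0, 0, 0], "claw": 1}
  ]
}}

```text
clock: 28.68
tool_pos: [0.5434, 0.117, 0.0346]
ee_rot: [167.1, 0.4, 93.5]
ft_force: [-15.3, -4.8, 6.0]
opening: -0.0002
gripper_force: 7.6
```

Request:
{"method": "step_arm", "body": {
  "series": [
    {"delta_rot": [0, 0, 0], "translation": [0, -0.03, -0.006], "claw": 1},
    {"delta_rot": [0, 0, 0], "translation": [0, -0.05, -0.01], "claw": 1},
    {"delta_rot": [0, 0, 0], "translation": [0, -0.1, -0.02], "claw": 1},
    {"delta_rot": [0, 0, 0], "translation": [0, -0.15, -0.03], "claw": 1},
    {"delta_rot": [0, 0, 0], "translation": [0, -0.1, -0.15], "claw": 1},
    {"delta_rot": [0, 0, 0], "translation": [0, -0.05, -0.3], "claw": 1},
    {"delta_rot": [0, 0, 0], "translation": [0.2, 0, -0.2], "claw": 1},
    {"delta_rot": [0, 0, 0], "translation": [0, 0, 0], "claw": 1},
    {"delta_rot": [0, 0, 0], "translation": [0, 0, 0], "claw": 1}
  ]
}}

```text
clock: 29.8
tool_pos: [0.455, 0.1455, 0.1245]
ee_rot: [166.0, -0.1, 93.6]
ft_force: [0.3, 0.2, -0.6]
opening: 0.0
gripper_force: 0.0
```

```bash
python3 - <<'E'
from h import *
go(W(-100,0,35)); b0=cv2.imread("pics/top0.png");s0=cv2.imread("pics/scene0.png")
b=manip.snapshot("top");s=manip.snapshot("scene");C=cam("top")
for y in (-150,-120,-60,150):
    u=[proj(C,W(x,y,60)).round().astype(int) for x in (-70,-80,-90,-100,-120)]
    print(y,[(b0[v[1],v[0]].tolist(),b[v[1],v[0]].tolist()) for v in u])
z=np.hstack([cv2.resize(b[145:225,140:290],(400,213),interpolation=cv2.INTER_CUBIC),cv2.resize(b0[145:225,140:290],(400,213),interpolation=cv2.INTER_CUBIC)])
z2=np.hstack([cv2.resize(q[110:225,140:305],(400,279),interpolation=cv2.INTER_CUBIC) for q in (s,s0)])
cv2.imwrite("pics/end.png",np.vstack([z,z2]))
E
```

```text
t 29.80 p [0.455  0.1455 0.1245] riser [-171.2   32.6  124.5] F [ 0.31  0.24 -0.57] open 0.000
 rot/0.1 [0. 0. 0.]  shift/150 in now-axes [-0.2179  0.3174  0.6931]  in end-axes [-0.2179  0.3174  0.6931]
-150 [([62, 109, 188], [65, 111, 193]), ([31, 44, 71], [31, 44, 72]), ([82, 99, 120], [87, 103, 125]), ([81, 99, 122], [84, 103, 128]), ([91, 111, 135], [95, 116, 141])]
-120 [([52, 83, 143], [52, 87, 146]), ([29, 41, 62], [32, 45, 67]), ([83, 102, 124], [84, 104, 127]), ([80, 99, 118], [84, 103, 124]), ([88, 110, 134], [91, 113, 136])]
-60 [([60, 98, 170], [60, 100, 175]), ([29, 47, 75], [32, 48, 78]), ([82, 98, 118], [82, 99, 120]), ([92, 114, 140], [96, 118, 144]), ([90, 110, 135], [90, 112, 138])]
150 [([61, 106, 179], [63, 109, 184]), ([31, 44, 68], [33, 47, 71]), ([89, 110, 133], [92, 114, 137]), ([85, 103, 126], [86, 107, 130]), ([91, 112, 139], [93, 116, 142])]
```

View pics/end.png

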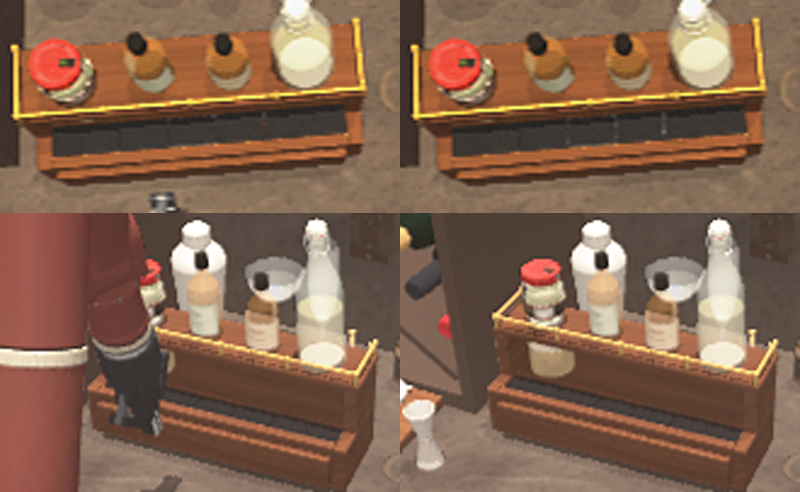

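The drawer front looks exactly as it did at the start and the bottles haven't moved. The hand is clear of everything.

```bash
python3 -c "
from plant import manip
print(manip.close_job())"
```

```text
the job is handed in; nothing more can be done
None
```

The muddler was put in the drawer tray, the drawer was pushed to its stop and stayed shut when I backed off, and the job was handed in at about 30 s of the 66 s; no verdict was returned.

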